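Draw the carrier from under the carton stack and seat it in the reader

TASK

Draw the flat metal carrier straight out through the low gate from under the three stacked test-kit cartons, leaving the cartons standing in a neat stack behind the gate without touching them. Then slide the carrier plate-first into the slot of the bench reader and press it gently home, until it has pushed the contact plunger hidden inside in by a few millimetres (about 4), and let go of it there. Never force the carrier against gate or reader, and leave the tube rack, the bottle and the steel cup alone.

Things in the scene. Friction and masses are not known exactly. Their poses are not given: they have to be found in the camera images.
- carrier_grip (a point): centre of the carrier's upright grip block: 24 mm long (x), 24 wide (y), from 6 to 46 mm above the bench. Carrier: loose aluminium, 0.3 kg; the block, a flat 24 mm wide tongue, then a plate 62 mm wide, 6 mm thick. Axes: x from block to plate, z up; plate from 32 to 132 mm along +x. At the start the plate lies on the bench under the cartons; tongue and block stick out of the gate on the robot's side
- carrier_end (a point): middle of the carrier plate's far edge, 3 mm above the bench, 132 mm along +x from the grip block's centre; it goes into the reader first and meets the plunger. Same axes as the carrier. Sliding on the bench, the carrier drags with about half of the load on it
- gate: low steel gate fixed to the bench: bar 8 mm thick (x), 94 wide, top 29 mm up, opening 65 mm wide and 10 high (1.5 mm play each side of the plate). Origin on the bench under the bar's middle; x points through it to the cartons, z up. Draw the carrier along -x; cartons ride along up to 15 mm, then the bar holds them (pull 2 to 8 N). Over 10 N between carrier and gate is too much
- reader: white bench reader, fixed, 180 mm deep (x), 140 wide, 54 high. Origin on the bench in the middle of the slot mouth; x points into the slot, z up. Slot at bench level 66 mm wide, 12 high, lead-ins over the first 20 mm. A plunger inside, its face 45 to 85 mm past the mouth, different each time and unseen, is found by feel. Over 18 N between carrier and reader is too much
- plunger (a joint): how far the reader's contact plunger is pushed in, m: 0 untouched, 0.006 its hard end. It resists with about 5 N at first touch plus 0.6 N per mm; beyond the end it is rigid. It stays where it is pushed when the carrier is let go. Home is about 0.004; at least 0.002 must remain
- box1: lowest test-kit carton, loose, 74 mm (x) by 88 mm (y) by 20 mm high, white with a band round it, 0.08 to 0.26 kg; origin at the centre of its underside, z up. The three stand on one another on the carrier plate, just behind the gate bar (stack top 66 mm up); once the carrier is out they sit down 6 mm onto the bench
- box2: middle test-kit carton, loose, 74 mm (x) by 88 mm (y) by 20 mm high, white with a band round it, 0.08 to 0.26 kg; origin at the centre of its underside, z up. The three stand on one another on the carrier plate, just behind the gate bar (stack top 66 mm up); once the carrier is out they sit down 6 mm onto the bench
- box3: top test-kit carton, loose, 74 mm (x) by 88 mm (y) by 20 mm high, white with a band round it, 0.08 to 0.26 kg; origin at the centre of its underside, z up. The three stand on one another on the carrier plate, just behind the gate bar (stack top 66 mm up); once the carrier is out they sit down 6 mm onto the bench
- tube_rack: bystander: steel rack with blue-capped tubes, 160 by 60 mm, 80 mm high; origin at the centre of its underside
- bottle: bystander: white bottle, 48 mm wide, 100 mm high; origin at the centre of its underside
- cup: bystander: open steel cup, 60 mm wide, 45 mm high; origin at the centre of its underside
Things that resemble listed ones, but are neither listed nor needed, are in the scene too. Several things have the shape of the reader; the one meant has the colours described above.

How it is judged:
By the outcome, as a careful person would: the job done as asked, in the order asked, and still so for the second after the job is handed in, with the robot touching nothing.
It also fails if it takes over 72 s, if anything falls off the work surface, if the arm or the gripper's body presses on something with over 40 N, if the wrist force passes 120 N, or if a joint passes its speed limit or range.

ROBOT

A 7-joint arm with a two-finger parallel gripper is mounted at the origin on the work surface. World frame = base frame: x ahead of the robot, y to its left, z up, the work surface at z = 0. Lengths are in m, angles in rad, forces in N, time in s.
With the tool pointing down it reaches from about 0.4 to 0.875 m from the base axis. Payload 6.5 kg.
Tool frame: the origin (TCP) lies on the centre line of the jaws, within the pads' length; the fingertips stand 19 mm ahead of it and the grasp point (between the pads) is the TCP; z points along the fingers, y is the direction in which the jaws open and shut (so a half turn about z gives the same grasp; the last joint's range is limited). The gripper opens to 85 mm and grips with 20 to 120 N. Pads are 22 mm wide; open, the fingers measure 114 mm over their backs; the gripper's body (76 mm by 85 mm) begins 54 mm behind the grasp point. The pads swing forward as they close: fully open they stand 13 mm farther back than shut.
Start: joints at [-1.234, 0.536, -0.004, 1.538, 0.003, 1.067, -0.071], TCP at [0.255, 0.598, 0.25] pointing down, gripper open.
Joint ranges: [-2.7, 2.7], [-0.37, 2.16], [-1.27, 1.26], [0.24, 2.4], [-1.31, 4.45], [0.19, 1.91], [-2.76, 2.76]. Speed limits (rad/s): [2.39, 2.39, 3.14, 3.14, 3.14, 3.14, 3.14].

INTERFACE

Orientations are given as a unit quaternion [w, x, y, z].
In Python, from station import ctrl, viewer gives the robot as it stands. The module is installed in compiled form; this text tells all that it offers.
- The arm moves only by the tool play_rows, never from a script. Its argument "targets" is one flat list of numbers, 4 for each row, row after row: the shift along the world's x, y, z in cm, then the turn about the world's z in degrees. A call has 1 to 8 rows; each row shifts and turns the commanded pose from where the row before left it; what a row does not reach is not made up. A row lasts 1/12 s, in which the tool goes at most 41.7 mm and 7.16 degrees, less where a joint would pass 70% of its speed; a pose out of reach is approached as far as the arm can. A call is refused whole if a number of a shift passes 4.17 or a number of a turn 7.16, either way. A call with a gripper value outside its range is refused whole. "claw" is the closure, from 0 (fully open) to 1 (shut), set as the call begins (left out, the last holds). The fingers move at their own pace and stop on an object; "squeeze" is the grip in N (left out, the last holds). Time passes only in rows, so rows that do not move let the fingers close. It gives the time, the measured TCP pose, the force and the opening at its end, in the units of the state.
- ctrl.sense(): the state, without advancing time (a new reading comes with each control period).
- viewer.snapshot(name): name is "scene" or "top"; returns a dict with "pixels" (420x560x3 uint8, red, green, blue), "vertical_fov" (degrees; the focal length in pixels is half the picture's height over the tangent of half this angle, whatever the lens; pixels are square), "cx", "cy" (the principal point, pixels), "R" (3x3) and "t" (3): a world point X has camera coordinates R X + t. Camera axes: x right, y down, z forward; pixel columns grow to the right and rows downward; lengths in m; the calibration is good to about 2 mm. A picture is of the moment at which its call begins. There is no depth.
- ctrl.sign_off(): hands the job in, once; it reports no verdict.
The state is a dict: "t": time; "qpos": joint angles; "joint_vel": joint speeds; "effort": joint torques, N m; "ee_pos": TCP position; "ee_rot": TCP orientation; "ft_force": force on the tool from outside, world axes, zero at the start; "torque": the same for the moment, N m; "width": finger opening in m.
Only numpy, scipy, OpenCV 4.12 (cv2) and the standard library are available. Lean on these libraries where they do the work, as an engineer would, in place of code of your own. Each camera call takes 0.05 s, during which the arm holds its last target.

## Working session

There is one attempt and no reset: what is moved stays moved. The work goes in short steps, Python scripts to look and compute and a tool call to move; the robot and the scene stay as the last step left them, time stands still between calls to the robot, and variables do not carry over. Pictures are saved under pics/ and viewed, and the job is handed in when it is done.

Besides the shell and the picture viewer there is one more tool, called as name(argument=value, ...) on one line, values as JSON. play_rows: Moves the arm, as the interface text tells. Its arguments: {"type":"object","properties":{"targets":{"type":"array"},"claw":{"type":"number"},"squeeze":{"type":"number"}},"required":["targets"]}

```bash
mkdir -p pics
cat > h.py <<'E'
import numpy as np, cv2
from station import ctrl, viewer
def snap(name,fn):
    s=viewer.snapshot(name); np.save('pics/'+fn+'.npy',s,allow_pickle=True)
    cv2.imwrite('pics/'+fn+'.png',cv2.cvtColor(np.asarray(s['pixels']),cv2.COLOR_RGB2BGR)); return s
def load(fn): return np.load('pics/'+fn+'.npy',allow_pickle=True).item()
def ray(s,u,v):
    f=s['pixels'].shape[0]/2/np.tan(np.radians(s['vertical_fov'])/2)
    d=np.array([(u-s['cx'])/f,(v-s['cy'])/f,1.]); R=np.array(s['R']);t=np.array(s['t'])
    return -R.T@t, R.T@d
def onz(s,u,v,z):
    c,d=ray(s,u,v); return c+d*(z-c[2])/d[2]
def proj(s,X):
    f=s['pixels'].shape[0]/2/np.tan(np.radians(s['vertical_fov'])/2)
    p=np.array(s['R'])@np.array(X)+np.array(s['t']); return p[0]/p[2]*f+s['cx'],p[1]/p[2]*f+s['cy']
E
python3 - <<'E'
from h import *
for n in('scene','top'):
    s=snap(n,n+'0'); print({k:s[k] for k in s if k!='pixels'})
print(ctrl.sense())
E
```

```text
{'vertical_fov': 44.03136482787354, 'cx': 274.3724199962336, 'cy': 209.28865414772423, 'R': array([[-0.87233608,  0.4885072 , -0.01976069],
       [ 0.29784417,  0.4989447 , -0.8138446 ],
       [-0.38770945, -0.71583161, -0.58074649]]), 't': array([ 0.3758929 , -0.07043894,  1.37115591])}
{'vertical_fov': 43.50509872294553, 'cx': 275.4896142691642, 'cy': 209.17677414172434, 'R': array([[ 2.48847464e-03, -9.99851005e-01, -1.70814054e-02],
       [-9.81639080e-01,  8.15548036e-04, -1.90746042e-01],
       [ 1.90731552e-01,  1.72424418e-02, -9.81490791e-01]]), 't': array([0.0104186 , 0.4235678 , 1.35993845])}
{'t': 0.1, 'qpos': array([-1.23418042,  0.53711165, -0.00444639,  1.5387377 ,  0.00261885,
        1.06730903, -0.07119573]), 'joint_vel': array([ 9.34573119e-04, -8.82844360e-04,  8.99141758e-05, -2.53741708e-03,
       -2.01689450e-03,  1.08541757e-03, -7.31316036e-04]), 'effort': array([ 2.67880299e-03, -5.84562600e+01,  1.05168287e+00, -2.59775162e+01,
        1.26295086e-02,  4.64639059e-03, -1.40712658e-05]), 'ee_pos': array([0.25461125, 0.59748623, 0.24950112]), 'ee_rot': array([-9.28784130e-05,  2.00004042e-01,  9.79794761e-01, -7.74471834e-04]), 'ft_force': array([ 0.29688449, -0.09331826,  0.17920415]), 'torque': array([-0.02716584,  0.00503229,  0.01487926]), 'width': 0.08486667059720854}
```

View pics/scene0.png

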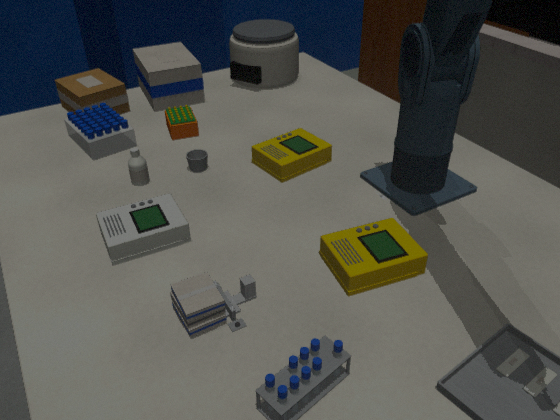

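View pics/top0.png

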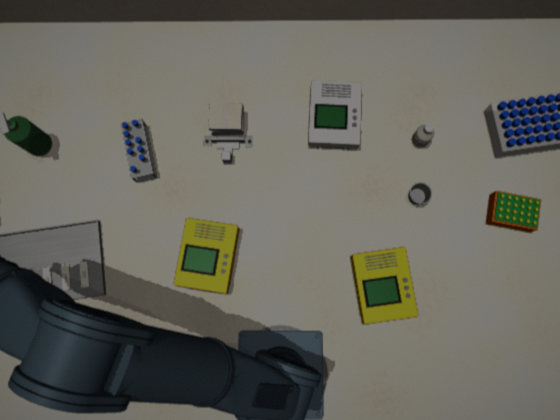

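Run:
```python
import cv2,numpy as np
a=cv2.imread('pics/top0.png');b=cv2.imread('pics/scene0.png')
g=lambda x:np.clip((x/255.)**.7*255,0,255).astype('uint8')
cv2.imwrite('pics/z1.png',cv2.resize(g(a[70:175,190:380]),None,fx=4.2,fy=4.2,interpolation=cv2.INTER_CUBIC))
cv2.imwrite('pics/z2.png',cv2.resize(g(b[180:340,85:270]),None,fx=3.7,fy=3.7,interpolation=cv2.INTER_CUBIC))
```

```text
(no output)
```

View pics/z1.png

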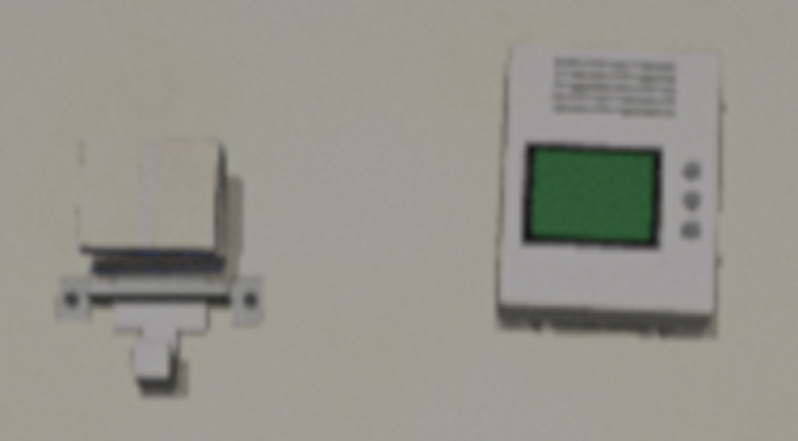

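View pics/z2.png

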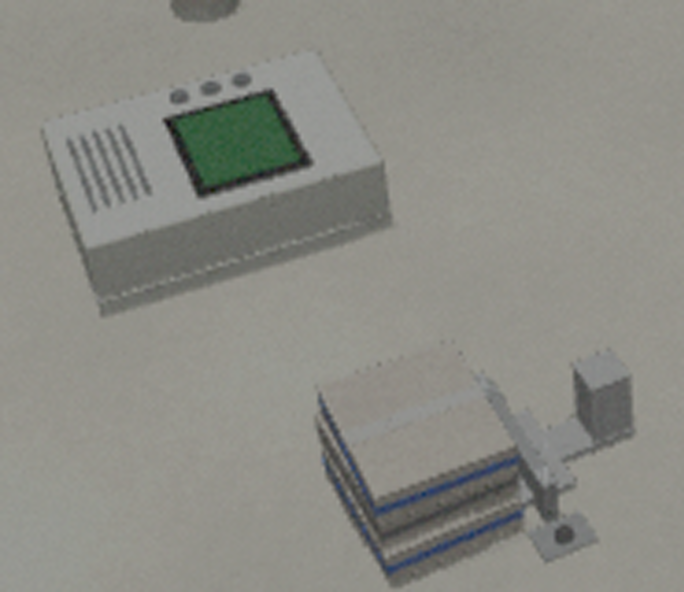

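```bash
cat >> h.py <<'E'
def zz(U,V,k,u0,v0): return (U+.5)/k-.5+u0,(V+.5)/k-.5+v0
E
python3 - <<'E'
from h import *
t=load('top0');s=load('scene0')
def P(n,U,V,z): print(n,np.round(onz(t,*zz(U,V,4.2,190,70),z)*1000,1))
def Q(n,U,V,z): print('   scene',n,np.round(onz(s,*zz(U,V,3.7,85,180),z)*1000,1))
for n,U,V in(('foot l',70,299),('foot r',250,299)):P(n,U,V,.003)
Q('foot l?',564,535,.003)
for n,U,V in(('blk tl',135,344),('tr',173,344),('br',172,378),('bl',136,379)):P(n,U,V,.046)
for n,U,V in(('a',577,366),('b',602,350),('c',632,370),('d',603,384)):Q(n,U,V,.046)
for n,U,V in(('rd tl',513,44),('tr',720,54),('br',714,317),('bl',497,304)):P(n,U,V,.054)
for n,U,V in(('fr r',384,160),('back r',92,247),('back l',42,124),('front l',315,52)):Q(n,U,V,.054)
for n,U,V in(('box tl',80,143),('tr',221,143),('br',217,250),('bl',81,249)):P(n,U,V,.066)
for n,U,V in(('box',318,386),('',378,500),('',520,458),('',452,342)):Q(n,U,V,.066)
E
```

```text
foot l [626.9 206.6   3. ]
foot r [626.6  85.9   3. ]
   scene foot l? [626.8 206.1   3. ]
blk tl [582.1 156.9  46. ]
tr [582.  132.3  46. ]
br [559.2 132.6  46. ]
bl [558.6 155.8  46. ]
   scene a [584.  139.7  46. ]
   scene b [567.  135.3  46. ]
   scene c [560.3 157.2  46. ]
   scene d [578.3 158.9  46. ]
rd tl [784.5 -88.8  54. ]
tr [ 776.7 -224.5   54. ]
br [ 596.6 -215.6   54. ]
bl [605.7 -76.7  54. ]
   scene fr r [608.1 -73.1  54. ]
   scene back r [782.5 -81.2  54. ]
   scene back l [ 778.  -217.4   54. ]
   scene front l [ 603.5 -206.5   54. ]
box tl [711.7 193.2  66. ]
tr [711.3 101.6  66. ]
br [638.5 103.1  66. ]
bl [639.5 190.6  66. ]
   scene box [713.2 105.7  66. ]
   scene  [715.5 194.6  66. ]
   scene  [645.3 203.9  66. ]
   scene  [640.9 109.9  66. ]
```

Run:
```python
import cv2,numpy as np
def c(i,o,v0,v1,u0,u1,k):
    a=cv2.imread(i)[v0:v1,u0:u1].astype(float); a=np.clip((a-20)*1.5,0,255).astype('uint8')
    cv2.imwrite(o,cv2.resize(a,None,fx=k,fy=k,interpolation=cv2.INTER_CUBIC))
c('pics/top0.png','pics/z3.png',125,168,200,260,12)
c('pics/scene0.png','pics/z4.png',265,335,200,265,8)
```

```text
(no output)
```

View pics/z3.png

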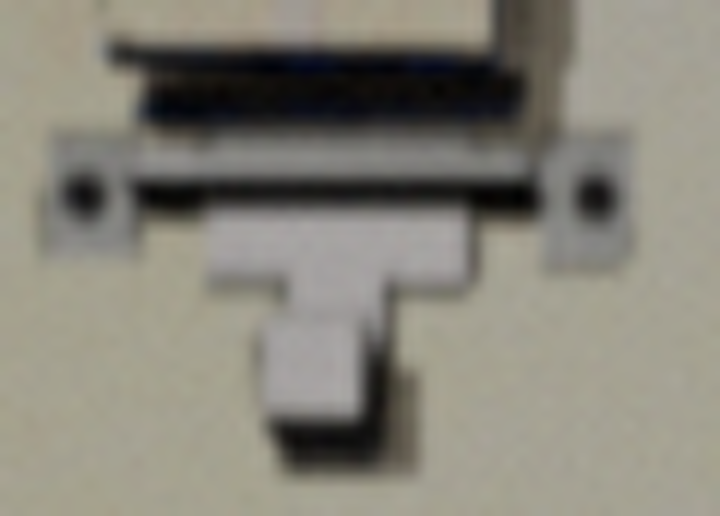

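View pics/z4.png

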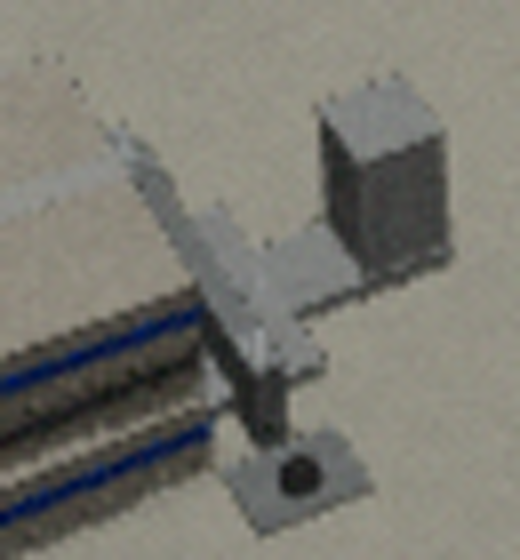

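Run:
```python
from h import *
t=load('top0');s=load('scene0')
def P(n,U,V,z): p=onz(t,*zz(U,V,12,200,125),z)*1000;print(n,np.round(p,1));return p
def Q(n,U,V,z): print('   scene',n,np.round(onz(s,*zz(U,V,8,200,265),z)*1000,1))
P('hole l',86,196,.003);P('hole r',598,197,.003);Q('hole',300,476,.003)
P('plate fl',208,281,.006);P('plate fr',471,287,.006);P('pl',207,210,.006);P('pr',472,210,.006)
P('tongue l',286,300,.006);P('tongue r',385,300,.006)
P('blk tl',264,318,.046);P('tr',363,318,.046);P('br',362,419,.046);P('bl',267,420,.046)
for U,V in((320,108),(395,77),(444,128),(366,163)):Q('blk',U,V,.046)
Q('blk base near',368,270,.006);Q('blk base',448,248,.006)
# reader edges: hough-like: print gray profile fits
g=cv2.cvtColor(t['pixels'],cv2.COLOR_RGB2HSV).astype(int)
m=((g[...,1]<32)).astype(np.uint8)*255
cv2.imwrite('pics/m.png',cv2.resize(m[70:175,190:380],None,fx=4,fy=4))
```

```text
hole l [626.8 205.4   3. ]
hole r [626.1  85.3   3. ]
   scene hole [626.7 205.7   3. ]
plate fl [604.9 175.8   6. ]
plate fr [603.3 114.4   6. ]
pl [622.2 176.5   6. ]
pr [622.  114.5   6. ]
tongue l [600.3 157.5   6. ]
tongue r [600.2 134.4   6. ]
blk tl [583.5 157.6  46. ]
tr [583.4 135.1  46. ]
br [559.7 134.9  46. ]
bl [559.5 156.4  46. ]
   scene blk [585.1 137.4  46. ]
   scene blk [564.2 136.8  46. ]
   scene blk [562.1 159.1  46. ]
   scene blk [584.  160.4  46. ]
   scene blk base near [583.7 156.2   6. ]
   scene blk base [563.1 159.5   6. ]
```

View pics/m.png

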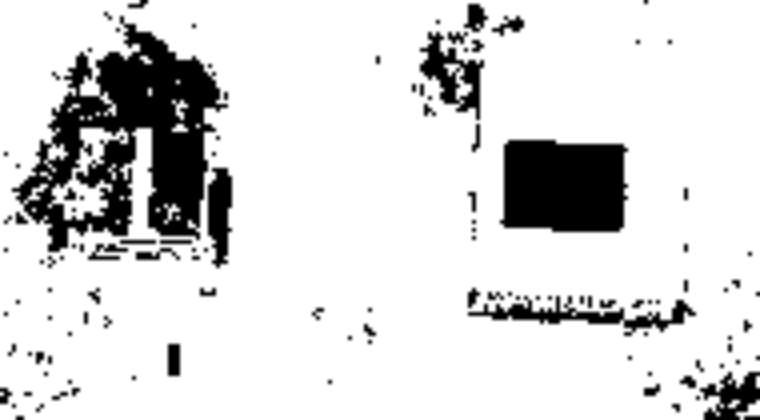

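Run:
```python
from h import *
t=load('top0')
for n,u,v in(('y1 tl',183,218),('y1 tr',241,225),('br',233,293),('bl',176,290),('y2 tl',351,253),('tr',407,248),('br',417,317),('bl',362,323)): print(n,np.round(onz(t,u,v,.054)*1000))
for n,u,v,z in(('rack',123,122,.08),('rack',147,118,.08),('rack',157,178,0.),('rack',135,180,0),('cup',419,194,0.045)): print(n,np.round(onz(t,u,v,z)*1000))
a=t['pixels'][60:165,300:370,::-1].astype(float);a=np.clip((a-20)*1.5,0,255).astype('uint8')
cv2.imwrite('pics/z5.png',cv2.resize(a,None,fx=8,fy=8,interpolation=cv2.INTER_CUBIC)[100:,:])
s=load('scene0')
a=s['pixels'][190:265,90:195,::-1].astype(float);a=np.clip((a-20)*1.5,0,255).astype('uint8')
cv2.imwrite('pics/z6.png',cv2.resize(a,None,fx=7,fy=7,interpolation=cv2.INTER_CUBIC))
```

```text
y1 tl [398. 254.  54.]
y1 tr [379. 101.  54.]
br [202. 119.  54.]
bl [210. 266.  54.]
y2 tl [ 305. -185.   54.]
tr [ 318. -330.   54.]
br [ 143. -347.   54.]
bl [ 128. -208.   54.]
rack [655. 420.  80.]
rack [666. 356.  80.]
rack [520. 342.   0.]
rack [515. 403.   0.]
cup [ 464. -370.   45.]
```

View pics/z5.png

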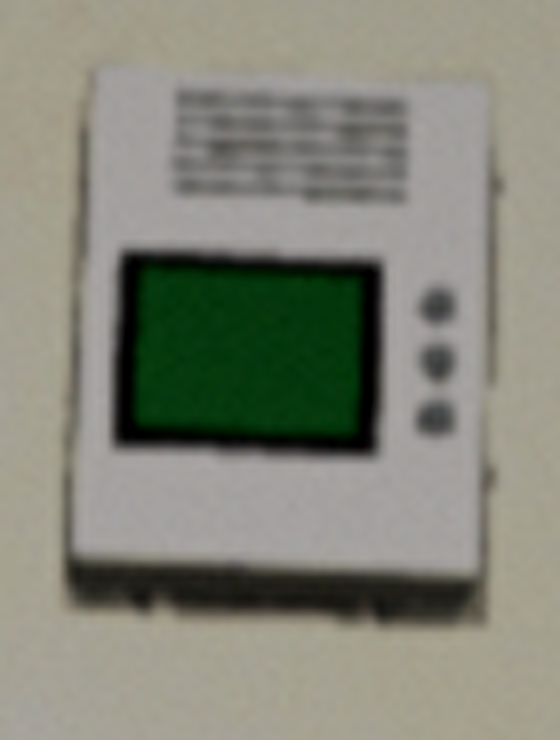

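View pics/z6.png

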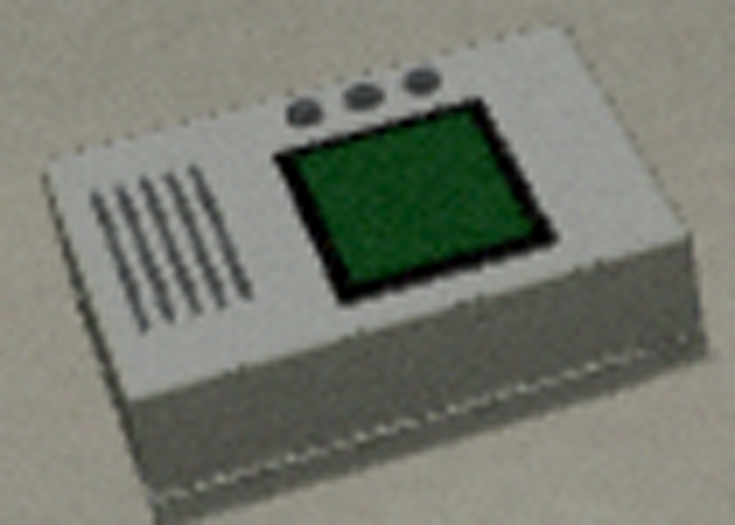

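Run:
```python
from h import *
for nm,(u0,u1,v0,v1) in(('top0',(300,370,70,150)),('scene0',(90,195,190,265))):
    s=load(nm); p=s['pixels'].astype(int); m=np.zeros(p.shape[:2],np.uint8)
    m[v0:v1,u0:u1]=((p[...,1]>p[...,0]+25)&(p[...,1]>p[...,2]+15))[v0:v1,u0:u1]*255
    c=max(cv2.findContours(m,cv2.RETR_EXTERNAL,cv2.CHAIN_APPROX_NONE)[0],key=cv2.contourArea)[:,0]
    W=np.array([onz(s,u,v,.0545)[:2]*1000 for u,v in c],np.float32)
    print(nm,cv2.minAreaRect(W)); 
    # edge fits
    r=cv2.boxPoints(cv2.minAreaRect(W))
    for i in range(4):
        a,b=r[i],r[(i+1)%4]; d=(b-a)/np.linalg.norm(b-a); n=np.array([-d[1],d[0]])
        q=W[(abs((W-a)@n)<4)&((W-a)@d>8)&((W-a)@d<np.linalg.norm(b-a)-8)]
        l=cv2.fitLine(q,cv2.DIST_HUBER,0,.01,.01).ravel(); print(np.round(np.degrees(np.arctan2(l[1],l[0])),2),len(q),l[2:])
t=load('top0')
P=lambda U,V,z:np.round(onz(t,*zz(U,V+100,8,300,60),z)*1000,1)
print('bottom front',P(70,607,0),P(485,622,0),'slot notch',P(150,600,.012),P(370,612,.012))
print('top',P(72,556,.054),P(480,575,.054),P(93,68,.054),P(488,85,.054))
s=load('scene0');Q=lambda U,V,z:np.round(onz(s,*zz(U,V,7,90,190),z)*1000,1)
print('sc top',Q(690,235,.054),Q(568,25,.054),Q(45,163,.054),Q(133,400,.054),'base',Q(706,352,0),Q(155,522,0))
```

```text
top0 ((679.1431884765625, -138.78067016601562), (74.36972045898438, 56.056007385253906), 86.54850769042969)
-1.28 14 [ 679.77936 -175.39548]
89.75 21 [ 705.2426  -150.87018]
-5.55 14 [ 679.7964  -102.78386]
89.79 21 [ 653.6031  -129.29387]
scene0 ((678.7865600585938, -138.20004272460938), (73.51323699951172, 56.658329010009766), 86.94926452636719)
-1.69 17 [ 679.1306  -172.99022]
86.38 13 [ 706.29614 -136.47574]
-2.07 18 [ 680.9686  -103.37948]
86.2 13 [ 651.58057 -135.72403]
bottom front [606.2 -80.    0. ] [ 600.3 -224.8    0. ] slot notch [ 604.8 -107.2   12. ] [ 600.2 -183.3   12. ]
top [606.9 -78.3  54. ] [ 599.8 -215.5   54. ] [783.1 -87.2  54. ] [ 776.1 -223.2   54. ]
sc top [609.  -72.5  54. ] [ 600.7 -207.6   54. ] [ 777.7 -218.5   54. ] [784.5 -81.1  54. ] base [607.  -80.4   0. ] [786.7 -89.2   0. ]
```

play_rows(targets=[1.975,-2.822,0,1.444,1.975,-2.822,0,1.444,1.975,-2.822,0,1.444,1.975,-2.822,0,1.444,1.975,-2.822,0,1.444,1.975,-2.822,0,1.444,1.975,-2.822,0,1.444,1.975,-2.822,0,1.444], claw=0)

```text
t: 0.77
ee_pos: [0.4133, 0.3705, 0.25]
ee_rot: [-0.0, 0.1, 0.995, -0.0]
ft_force: [0.3, 0.4, 0.4]
width: 0.0854
```

play_rows(targets=[1.975,-2.822,0,1.444,1.975,-2.822,0,1.444,1.975,-2.822,0,1.444,1.975,-2.822,0,1.444,1.975,-2.822,0,1.444,1.975,-2.822,0,1.444,1.975,-2.822,0,1.444,1.975,-2.822,0,1.444])

```text
t: 1.43
ee_pos: [0.5713, 0.1448, 0.25]
ee_rot: [-0.0, -0.001, 1.0, -0.0]
ft_force: [-0.1, 1.3, 0.5]
width: 0.0852
```

play_rows(targets=[0,0,0,0,0,0,0,0])

```text
t: 1.6
ee_pos: [0.5716, 0.1437, 0.2499]
ee_rot: [-0.0, 0.002, 1.0, -0.001]
ft_force: [-0.0, 0.2, 0.1]
width: 0.0856
```

play_rows(targets=[0,0.25,-2.5,0,0,0,-2.5,0,0,0,-2.5,0,0,0,-2.5,0,0,0,-2.5,0,0,0,-1.5,0,0,0,0,0,0,0,0,0])

```text
t: 2.27
ee_pos: [0.5697, 0.1501, 0.1098]
ee_rot: [-0.001, -0.001, 1.0, 0.0]
ft_force: [-0.1, 0.4, 0.1]
width: 0.0853
```

Run:
```python
from h import *
print(ctrl.sense())
snap('top','top1');s=snap('scene','scene1')
def c(i,o,v0,v1,u0,u1,k):
    a=cv2.imread(i)[v0:v1,u0:u1].astype(float); a=np.clip((a-20)*1.5,0,255).astype('uint8')
    cv2.imwrite(o,cv2.resize(a,None,fx=k,fy=k,interpolation=cv2.INTER_CUBIC))
c('pics/scene1.png','pics/z7.png',200,340,160,310,5)
```

```text
{'t': 2.2667, 'qpos': array([-0.37064899,  0.61740037,  0.05010249,  1.80083161, -0.0447539 ,
        0.72635806,  1.27656417]), 'joint_vel': array([ 0.00469799, -0.03171402,  0.00911667, -0.02750432,  0.00053331,
        0.00286003,  0.00146712]), 'effort': array([-2.71337241e-02, -5.40285623e+01,  1.97487786e+00, -1.85988021e+01,
       -2.58099382e-03, -2.06090271e-02, -2.88638999e-03]), 'ee_pos': array([0.56969105, 0.15012503, 0.10981262]), 'ee_rot': array([-1.01858063e-03, -1.01436308e-03,  9.99998966e-01,  3.32719341e-05]), 'ft_force': array([-0.06959086,  0.4263311 ,  0.08334403]), 'torque': array([ 0.00016227,  0.01120991, -0.00762518]), 'width': 0.085299889698937}
```

View pics/z7.png

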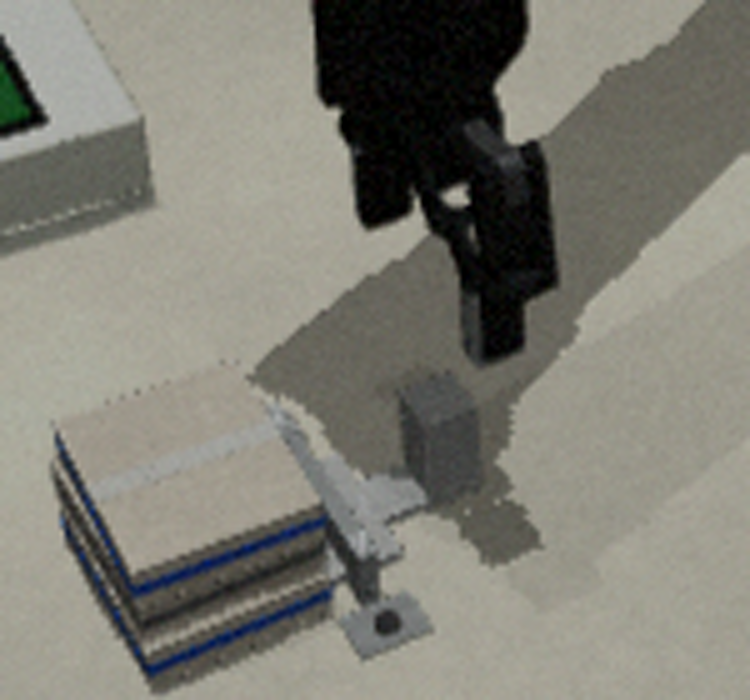

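Run:
```python
from h import *
a=ctrl.sense();print(a['t'],a['ee_pos'])
for i in range(2):
    viewer.snapshot('top'); a=ctrl.sense();print(a['t'],a['ee_pos'])
```

```text
2.3667 [0.57134117 0.14994941 0.11151195]
2.4167 [0.57159798 0.14976881 0.11176248]
2.4667 [0.57165179 0.14962776 0.11177159]
```

play_rows(targets=[0,-0.35,-1.5,0,0,0,-2,0,0,0,-2,0,0,0,-1.5,0,0,0,-1.1,0,0,0,0,0,0,0,0,0,0,0,0,0])

```text
t: 3.13
ee_pos: [0.5717, 0.1457, 0.0305]
ee_rot: [0.001, -0.0, 1.0, 0.0]
ft_force: [1.1, 0.4, -0.1]
width: 0.0853
```

play_rows(targets=[0,0,0,0,0,0,0,0,0,0,0,0])

```text
t: 3.38
ee_pos: [0.5712, 0.1456, 0.03]
ee_rot: [0.001, -0.0, 1.0, 0.0]
ft_force: [0.5, 1.4, 0.1]
width: 0.0853
```

play_rows(targets=[0,0,0,0,0,0,0,0,0,0,0,0,0,0,0,0,0,0,0,0], claw=0.65, squeeze=30)

```text
t: 3.8
ee_pos: [0.5708, 0.1454, 0.0292]
ee_rot: [-0.0, -0.0, 1.0, -0.0]
ft_force: [1.0, -0.4, 0.0]
width: 0.03
```

play_rows(targets=[0,0,0,0,0,0,0,0,0,0,0,0,0,0,0,0], claw=1, squeeze=30)

```text
t: 4.13
ee_pos: [0.5708, 0.1456, 0.0294]
ee_rot: [-0.0, -0.0, 1.0, 0.0]
ft_force: [-0.6, 0.6, 1.7]
width: 0.0242
```

Run:
```python
from h import *
snap('top','top2');snap('scene','scene2');a=ctrl.sense();print(a['t'],a['ee_pos'],a['ft_force'],a['torque'],a['width'])
a=cv2.imread('pics/scene2.png')[220:340,150:300].astype(float); a=np.clip((a-20)*1.8,0,255).astype('uint8')
cv2.imwrite('pics/z8.png',cv2.resize(a,None,fx=5,fy=5,interpolation=cv2.INTER_CUBIC))
```

```text
4.2333 [0.57077188 0.14558015 0.02936877] [-0.29028985  0.75857015  1.62502789] [ 0.17135515  0.18053336 -0.12091642] 0.023660459690575904
```

View pics/z8.png

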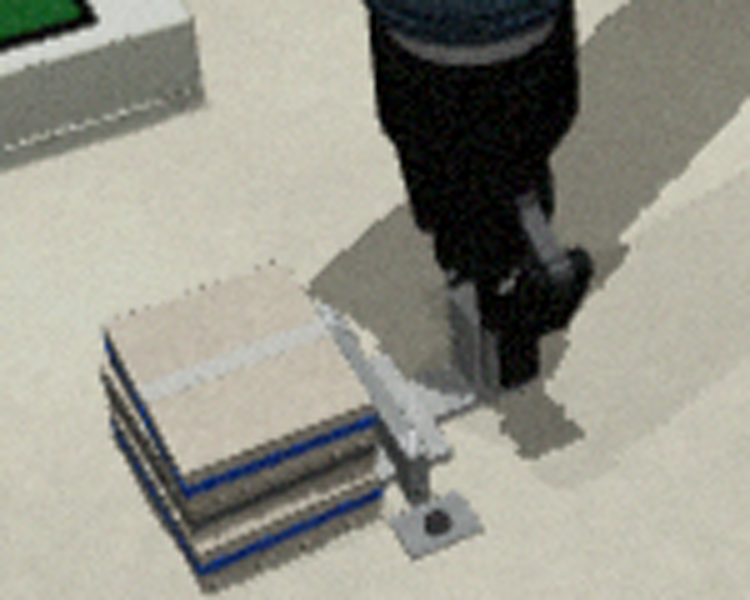

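play_rows(targets=[-0.1,0,0,0,-0.2,0,0,0,-0.2,0,0,0,-0.2,0,0,0,-0.2,0,0,0,-0.2,0,0,0])

```text
t: 4.73
ee_pos: [0.56, 0.1453, 0.0294]
ee_rot: [0.0, -0.0, 1.0, -0.0]
ft_force: [5.0, -1.6, -2.3]
width: 0.0235
```

play_rows(targets=[-0.2,0,0,0,-0.2,0,0,0,-0.2,0,0,0,-0.2,0,0,0])

```text
t: 5.07
ee_pos: [0.5525, 0.1453, 0.0294]
ee_rot: [0.001, -0.0, 1.0, 0.0]
ft_force: [6.5, 0.6, -4.1]
width: 0.0238
```

play_rows(targets=[-0.2,0,0,0,-0.2,0,0,0,-0.2,0,0,0,-0.2,0,0,0,-0.2,0,0,0,-0.2,0,0,0])

```text
t: 5.57
ee_pos: [0.5411, 0.1453, 0.0294]
ee_rot: [0.001, -0.0, 1.0, 0.0]
ft_force: [6.3, -0.2, -5.7]
width: 0.0237
```

play_rows(targets=[-0.2,0,0,0,-0.2,0,0,0,-0.2,0,0,0,-0.2,0,0,0,-0.2,0,0,0])

```text
t: 5.98
ee_pos: [0.5315, 0.1454, 0.0295]
ee_rot: [0.002, -0.0, 1.0, 0.0]
ft_force: [9.8, 0.2, -6.5]
width: 0.0237
```

Run:
```python
from h import *
snap('top','top3');snap('scene','scene3');a=ctrl.sense();print(a['t'],a['ee_pos'],a['ft_force'],a['torque'],a['width'])
a=cv2.imread('pics/scene3.png')[220:340,150:300].astype(float); b=cv2.imread('pics/top3.png')[80:200,180:330].astype(float)
a=np.clip((np.hstack([a,b])-20)*1.8,0,255).astype('uint8')
cv2.imwrite('pics/z9.png',cv2.resize(a,None,fx=2.66,fy=4,interpolation=cv2.INTER_CUBIC) if 0 else cv2.resize(np.vstack([a[:,:150],a[:,150:]]),None,fx=2.5,fy=2.5,interpolation=cv2.INTER_CUBIC))
```

```text
6.0833 [0.53090442 0.14538536 0.02944552] [ 7.33677613  1.02847046 -4.59217059] [ 0.00430749 -1.16361715  0.03469201] 0.023595130152725272
```

View pics/z9.png

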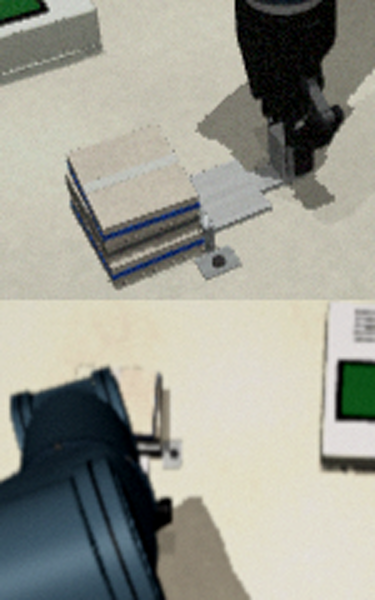

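play_rows(targets=[-0.15,0,0,0,-0.2,0,0,0,-0.2,0,0,0,-0.2,0,0,0,-0.2,0,0,0])

```text
t: 6.5
ee_pos: [0.523, 0.1454, 0.0297]
ee_rot: [0.003, 0.0, 1.0, 0.0]
ft_force: [11.8, -0.3, -8.3]
width: 0.0236
```

play_rows(targets=[-0.2,0,0,0,-0.2,0,0,0,-0.2,0,0,0,-0.2,0,0,0,-0.2,0,0,0])

```text
t: 6.92
ee_pos: [0.5117, 0.1453, 0.0296]
ee_rot: [0.001, 0.0, 1.0, 0.0]
ft_force: [2.6, 0.1, -1.5]
width: 0.0238
```

play_rows(targets=[-0.2,0,0,0,-0.2,0,0,0,-0.2,0,0,0,-0.2,0,0,0,-0.2,0,0,0])

```text
t: 7.33
ee_pos: [0.5001, 0.1456, 0.0294]
ee_rot: [0.0, -0.0, 1.0, 0.0]
ft_force: [2.4, -0.4, 0.8]
width: 0.0235
```

play_rows(targets=[-0.25,0,0,0,-0.3,0,0,0,-0.3,0,0,0,-0.3,0,0,0,-0.3,0,0,0,-0.4,0,0,0,-0.4,0,0,0,-0.4,0,0,0])

```text
t: 8.0
ee_pos: [0.4735, 0.1455, 0.0294]
ee_rot: [0.0, -0.0, 1.0, 0.0]
ft_force: [2.1, -0.2, 1.1]
width: 0.0236
```

Run:
```python
from h import *
snap('top','top4');snap('scene','scene4');a=ctrl.sense();print(a['t'],a['ee_pos'],a['ft_force'],a['torque'],a['width'])
a=cv2.imread('pics/scene4.png')[180:340,80:310].astype(float)
a=np.clip((a-20)*1.8,0,255).astype('uint8')
cv2.imwrite('pics/z10.png',cv2.resize(a,None,fx=3.4,fy=3.4,interpolation=cv2.INTER_CUBIC))
```

```text
8.1 [0.47276148 0.14545579 0.02932429] [-0.14180383  0.02065132  5.5190012 ] [ 0.00037424 -0.33477157  0.00612265] 0.023640858132510024
```

View pics/z10.png

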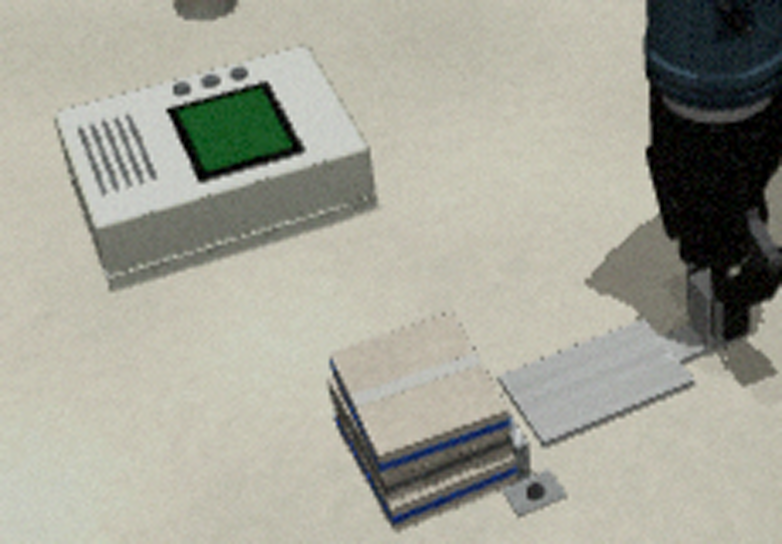

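View pics/top4.png

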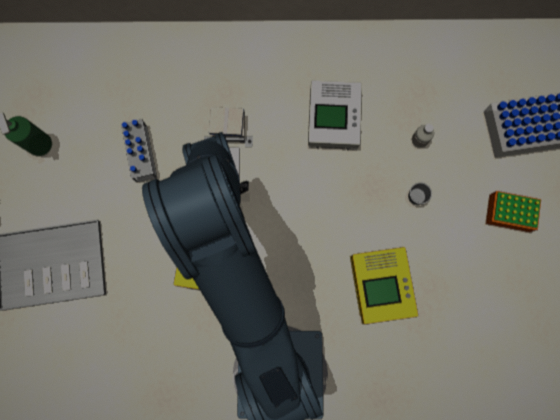

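play_rows(targets=[-0.5,0,0.3,0,-0.86,0,0.5,0,0,-1.4,0,-0.5,0,-2.5,0,-0.5,0,-2.5,0,-0.5,0,-2.5,0,-0.5,0,-2.5,0,-0.5,0,-2.5,0,-0.5], squeeze=50)

```text
t: 8.77
ee_pos: [0.4576, 0.0056, 0.037]
ee_rot: [-0.002, 0.026, 1.0, -0.0]
ft_force: [0.9, -0.2, -3.3]
width: 0.0234
```

play_rows(targets=[0,-2.5,0,0,0,-2.5,0,0,0,-2.5,0,0,0,-2.5,0,0,0,-2.5,0,0,0,-2,0,0,0,0,0,0,0,0,0,0])

```text
t: 9.43
ee_pos: [0.458, -0.1391, 0.037]
ee_rot: [-0.002, 0.027, 1.0, 0.0]
ft_force: [-0.3, 0.4, -3.0]
width: 0.0235
```

play_rows(targets=[0,0,0,0,0,0,0,0,0,0,0,0])

```text
t: 9.68
ee_pos: [0.4598, -0.1371, 0.0372]
ee_rot: [-0.0, 0.025, 1.0, 0.0]
ft_force: [0.7, -0.3, -2.5]
width: 0.0237
```

Run:
```python
from h import *
snap('top','top5');snap('scene','scene5');a=ctrl.sense();print(a['t'],a['ee_pos'],a['ee_rot'],a['ft_force'],a['torque'],a['width'])
a=cv2.imread('pics/scene5.png')[150:300,80:310].astype(float)
a=np.clip((a-20)*1.8,0,255).astype('uint8')
cv2.imwrite('pics/z11.png',cv2.resize(a,None,fx=3.4,fy=3.4,interpolation=cv2.INTER_CUBIC))
a=cv2.imread('pics/top5.png')[80:230,210:410].astype(float)
a=np.clip((a-20)*1.8,0,255).astype('uint8')
cv2.imwrite('pics/z12.png',cv2.resize(a,None,fx=4,fy=4,interpolation=cv2.INTER_CUBIC))
```

```text
9.7833 [ 0.46006166 -0.13757861  0.03724116] [-2.27797006e-04  2.51801896e-02  9.99682882e-01  2.03984416e-04] [ 0.4422417   0.64452946 -3.1395264 ] [-0.03079065  0.15378358  0.01369209] 0.023352596648143778
```

View pics/z11.png

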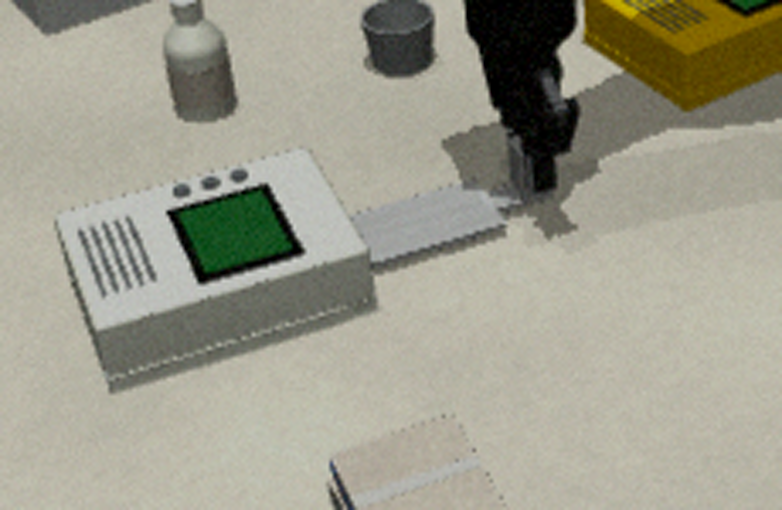

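View pics/z12.png

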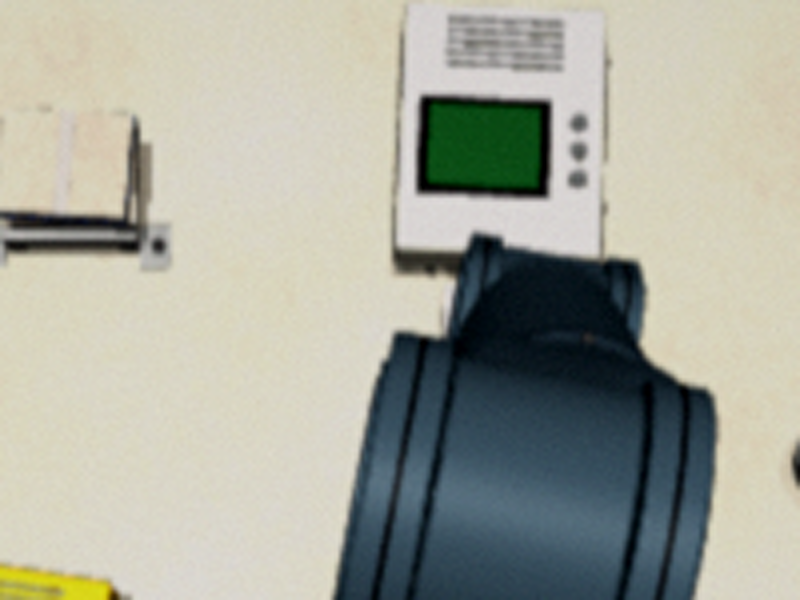

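Run:
```python
from h import *
A=[]
for f in('top0','top5'):
    a=cv2.imread(f'pics/{f}.png')[140:162,305:365].astype(float)
    a=np.clip((a-10)*1.8,0,255).astype('uint8')
    A.append(cv2.resize(a,None,fx=13,fy=13,interpolation=cv2.INTER_CUBIC))
cv2.imwrite('pics/z13.png',np.vstack(A))
```

```text
(no output)
```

View pics/z13.png

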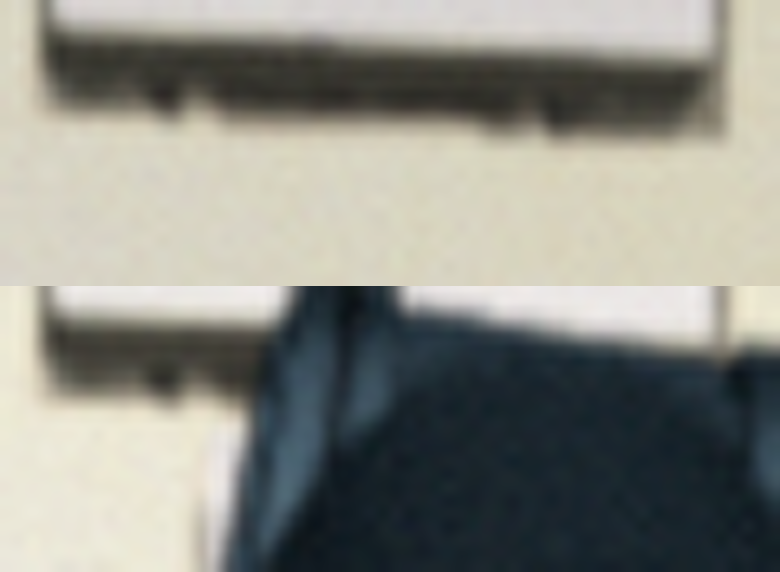

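Run:
```python
from h import *
t=load('top0');P=lambda U,V,z:np.round(onz(t,*zz(U,V,13,305,140),z)*1000,1)
print('mouth',P(182,105,.002),P(545,118,.002),'blobs',P(165,98,.008),P(558,115,.008),'base corners',P(50,105,0),P(720,130,0))
print('plate left',P(207,150,.0138),P(207,194,.0138),P(205,270,.0138))
th=-.0504;g=np.array([460.06,-137.6])
for L in(132,100): print(g+L*np.array([np.cos(th),np.sin(th)])+31*np.array([-np.sin(th),np.cos(th)]))
```

```text
mouth [ 606.4 -108.5    2. ] [ 603.2 -186.3    2. ] blobs [ 606.  -104.5    8. ] [ 602.  -188.4    8. ] base corners [607.1 -80.2   0. ] [ 601.1 -224.1    0. ]
plate left [ 592.6 -112.9   13.8] [ 582.9 -112.8   13.8] [ 566.1 -112.1   13.8]
[ 593.45412355 -113.28934797]
[ 561.49475751 -111.67723068]
```

play_rows(targets=[0,-0.2,-0.25,0,0,0,-0.25,0,0,0,-0.2,0,0,0,0,0,0,0,0,0])

```text
t: 10.2
ee_pos: [0.4601, -0.1405, 0.0301]
ee_rot: [-0.0, 0.026, 1.0, 0.0]
ft_force: [-0.8, 0.6, -2.9]
width: 0.0232
```

play_rows(targets=[0.3,-0.016,0,0,0.4,-0.021,0,0,0.3,-0.016,0,0,0.2,-0.01,0,0,0.2,-0.01,0,0])

```text
t: 10.62
ee_pos: [0.4747, -0.1412, 0.0303]
ee_rot: [0.0, 0.026, 1.0, -0.0]
ft_force: [1.2, -0.1, -2.0]
width: 0.0232
```

Run:
```python
from h import *
snap('scene','scene6');a=ctrl.sense();print(a['t'],a['ee_pos'],a['ee_rot'],a['ft_force'],a['torque'],a['width'])
a=cv2.imread('pics/scene6.png')[180:270,80:240].astype(float)
a=np.clip((a-20)*1.8,0,255).astype('uint8')
cv2.imwrite('pics/z14.png',cv2.resize(a,None,fx=5,fy=5,interpolation=cv2.INTER_CUBIC))
```

```text
10.6667 [ 0.47510386 -0.14124712  0.03037236] [ 4.49277819e-04  2.57991751e-02  9.99667045e-01 -2.58205953e-05] [ 1.11770134  0.45683054 -2.35624534] [ 0.03194365  0.02797531 -0.02122585] 0.02353384624643134
```

View pics/z14.png

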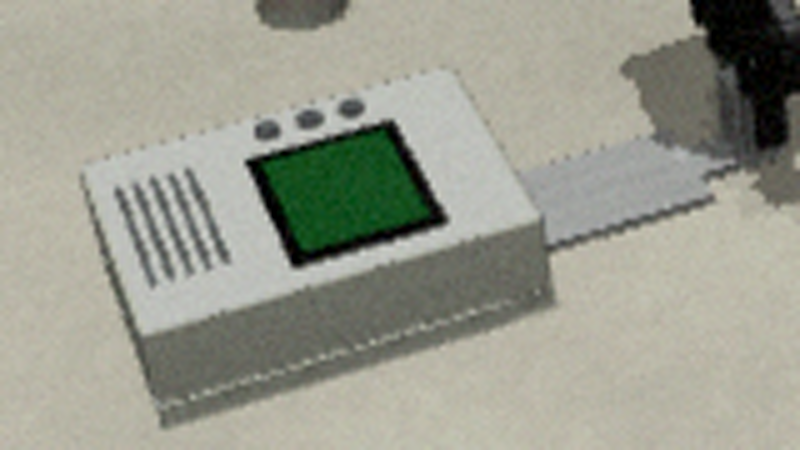

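play_rows(targets=[0.1,-0.005,-0.05,0,0.1,-0.005,0,0,0.1,-0.005,0,0,0.1,-0.005,0,0,0.1,-0.005,0,0])

```text
t: 11.08
ee_pos: [0.4792, -0.1416, 0.0298]
ee_rot: [-0.0, 0.026, 1.0, -0.0]
ft_force: [-1.0, -0.1, -1.9]
width: 0.0233
```

play_rows(targets=[0.1,-0.005,0,0,0.1,-0.005,0,0,0.1,-0.005,0,0,0.1,-0.005,0,0])

```text
t: 11.42
ee_pos: [0.4833, -0.1417, 0.0298]
ee_rot: [0.0, 0.026, 1.0, -0.0]
ft_force: [-1.0, -0.4, -1.0]
width: 0.0232
```

play_rows(targets=[0.1,-0.005,0,0,0.1,-0.005,0,0,0.1,-0.005,0,0,0.1,-0.005,0,0])

```text
t: 11.75
ee_pos: [0.4868, -0.1418, 0.0297]
ee_rot: [-0.0, 0.026, 1.0, 0.0]
ft_force: [-4.5, 0.3, 0.6]
width: 0.0236
```

play_rows(targets=[0,0,0,0,0,0,0,0])

```text
t: 11.92
ee_pos: [0.4869, -0.1418, 0.0297]
ee_rot: [-0.0, 0.026, 1.0, 0.0]
ft_force: [-2.8, 1.1, -0.5]
width: 0.0233
```

Run:
```python
from h import *
a=ctrl.sense();print(a['t'],a['ee_pos'],a['ee_rot'],a['ft_force'],a['torque'],a['width'])
```

```text
11.9167 [ 0.48689717 -0.14179554  0.02973348] [-2.81706359e-04  2.58879315e-02  9.99664808e-01  8.29305978e-05] [-2.77326693  1.09898718 -0.5460382 ] [ 0.14024323  0.38396115 -0.01174137] 0.023289509266534652
```

play_rows(targets=[0,0.1,0,0,0,0,0,0,0,0,0,0])

```text
t: 12.17
ee_pos: [0.4877, -0.141, 0.0299]
ee_rot: [0.0, 0.026, 1.0, -0.0]
ft_force: [-0.1, 0.2, -3.3]
width: 0.0234
```

Run:
```python
from h import *
a=ctrl.sense();print(a['t'],a['ee_pos'],a['ft_force'],a['torque'])
```

```text
12.1667 [ 0.48767775 -0.14096271  0.02985961] [-0.06423046  0.23403921 -3.268495  ] [-0.04742477  0.1334254  -0.14399537]
```

play_rows(targets=[0.1,-0.005,0,0,0.1,-0.005,0,0])

```text
t: 12.33
ee_pos: [0.489, -0.1409, 0.0298]
ee_rot: [-0.0, 0.026, 1.0, 0.0]
ft_force: [-2.4, 0.5, -0.2]
width: 0.0234
```

Run:
```python
from h import *
a=ctrl.sense();print(a['t'],a['ee_pos'],a['ft_force'],a['torque'])
```

```text
12.3333 [ 0.48904872 -0.14093789  0.02975913] [-2.35929708  0.46858311 -0.17853407] [ 0.16480951  0.45092871 -0.02895539]
```

play_rows(targets=[0,0.1,0,0,0.1,-0.005,0,0,0.1,-0.005,0,0,0.1,-0.005,0,0])

```text
t: 12.67
ee_pos: [0.4924, -0.1401, 0.0298]
ee_rot: [0.0, 0.026, 1.0, 0.0]
ft_force: [-1.1, -0.6, -2.2]
width: 0.0234
```

Run:
```python
from h import *
a=ctrl.sense();print(a['t'],a['ee_pos'],a['ft_force'],a['torque'])
```

```text
12.6667 [ 0.49239245 -0.1401232   0.02981138] [-1.09647944 -0.58537789 -2.17522318] [-0.00391132  0.16655198  0.00820215]
```

play_rows(targets=[0.1,-0.005,0,0,0.1,-0.005,0,0,0.1,-0.005,0,0,0.1,-0.005,0,0])

```text
t: 13.0
ee_pos: [0.4963, -0.1404, 0.0298]
ee_rot: [-0.0, 0.026, 1.0, 0.0]
ft_force: [-1.5, -0.6, -0.7]
width: 0.0233
```

Run:
```python
from h import *
a=ctrl.sense();print(a['t'],a['ee_pos'],a['ft_force'],a['torque'])
```

```text
13.0 [ 0.49625752 -0.1403628   0.02978921] [-1.54720224 -0.6129336  -0.69572341] [-0.01038084  0.15103981  0.01784161]
```

play_rows(targets=[0.15,-0.008,0,0,0.15,-0.008,0,0,0.15,-0.008,0,0,0.15,-0.008,0,0])

```text
t: 13.33
ee_pos: [0.5024, -0.1407, 0.0298]
ee_rot: [0.0, 0.026, 1.0, 0.0]
ft_force: [-2.2, -0.1, -0.8]
width: 0.0232
```

play_rows(targets=[0.15,-0.008,0,0,0.15,-0.008,0,0,0.15,-0.008,0,0,0.15,-0.008,0,0])

```text
t: 13.67
ee_pos: [0.5083, -0.141, 0.0298]
ee_rot: [-0.0, 0.026, 1.0, 0.0]
ft_force: [-1.5, 0.4, -2.2]
width: 0.0233
```

Run:
```python
from h import *
a=ctrl.sense();print(a['t'],a['ee_pos'],a['ft_force'],a['torque'])
```

```text
13.6667 [ 0.50831981 -0.14100183  0.029785  ] [-1.5264102   0.4489594  -2.16944591] [-0.0108641   0.21923563 -0.0396317 ]
```

play_rows(targets=[0.15,-0.008,0,0,0.15,-0.008,0,0,0.15,-0.008,0,0,0,0,0,0])

```text
t: 14.0
ee_pos: [0.5132, -0.1413, 0.0298]
ee_rot: [0.0, 0.026, 1.0, -0.0]
ft_force: [0.4, -0.4, -1.9]
width: 0.0234
```

play_rows(targets=[0.1,-0.005,0,0,0.1,-0.005,0,0,0.1,-0.005,0,0,0,0,0,0])

```text
t: 14.33
ee_pos: [0.5159, -0.1414, 0.0298]
ee_rot: [0.0, 0.026, 1.0, -0.0]
ft_force: [0.1, -0.2, -2.4]
width: 0.0233
```

play_rows(targets=[0.1,-0.005,0,0,0.1,-0.005,0,0,0.1,-0.005,0,0])

```text
t: 14.58
ee_pos: [0.5187, -0.1416, 0.0298]
ee_rot: [-0.0, 0.026, 1.0, 0.0]
ft_force: [-1.5, 0.0, -1.0]
width: 0.0233
```

play_rows(targets=[0.1,-0.005,0,0,0.1,-0.005,0,0,0.1,-0.005,0,0])

```text
t: 14.83
ee_pos: [0.5218, -0.1417, 0.0298]
ee_rot: [-0.0, 0.026, 1.0, 0.0]
ft_force: [-1.2, -0.0, -1.3]
width: 0.0237
```

play_rows(targets=[0.1,-0.005,0,0,0.1,-0.005,0,0])

```text
t: 15.0
ee_pos: [0.5238, -0.1418, 0.0298]
ee_rot: [0.0, 0.026, 1.0, -0.0]
ft_force: [-2.0, 0.2, -1.7]
width: 0.0233
```

play_rows(targets=[0.1,-0.005,0,0,0.1,-0.005,0,0])

```text
t: 15.17
ee_pos: [0.5258, -0.1419, 0.0298]
ee_rot: [0.0, 0.026, 1.0, 0.0]
ft_force: [-1.6, -0.2, -0.8]
width: 0.0233
```

play_rows(targets=[0.1,-0.005,0,0,0.1,-0.005,0,0])

```text
t: 15.33
ee_pos: [0.5278, -0.142, 0.0298]
ee_rot: [-0.0, 0.026, 1.0, 0.0]
ft_force: [-1.3, -0.0, -1.2]
width: 0.0239
```

play_rows(targets=[0.1,-0.005,0,0,0.1,-0.005,0,0])

```text
t: 15.5
ee_pos: [0.5298, -0.1421, 0.0298]
ee_rot: [-0.0, 0.026, 1.0, 0.0]
ft_force: [-1.1, -1.4, -0.8]
width: 0.0235
```

play_rows(targets=[0.1,-0.005,0,0,0.1,-0.005,0,0])

```text
t: 15.67
ee_pos: [0.5298, -0.1421, 0.0295]
ee_rot: [-0.002, 0.026, 1.0, 0.0]
ft_force: [-8.9, 0.7, 5.3]
width: 0.0236
```

play_rows(targets=[0.1,-0.005,0,0,0.1,-0.005,0,0])

```text
t: 15.83
ee_pos: [0.5298, -0.1421, 0.0294]
ee_rot: [-0.004, 0.026, 1.0, 0.0]
ft_force: [-14.8, 1.1, 12.7]
width: 0.0235
```

play_rows(targets=[0.1,-0.005,0,0,0.1,-0.005,0,0])

```text
t: 16.0
ee_pos: [0.5299, -0.1421, 0.0294]
ee_rot: [-0.006, 0.026, 1.0, 0.001]
ft_force: [-20.7, 2.2, 19.3]
width: 0.0234
```

play_rows(targets=[-0.3,0.015,0,0,-0.2,0.01,0,0,0,0,0,0])

```text
t: 16.25
ee_pos: [0.5298, -0.1421, 0.0295]
ee_rot: [-0.001, 0.026, 1.0, 0.0]
ft_force: [-4.6, 0.9, -1.3]
width: 0.0237
```

Run:
```python
from h import *
snap('scene','scene7');a=ctrl.sense();print(a['t'],a['ee_pos'],a['ee_rot'],a['ft_force'],a['torque'])
a=cv2.imread('pics/scene7.png')[180:270,80:240].astype(float)
a=np.clip((a-20)*1.8,0,255).astype('uint8')
cv2.imwrite('pics/z15.png',cv2.resize(a,None,fx=5,fy=5,interpolation=cv2.INTER_CUBIC))
```

```text
16.3 [ 0.52979224 -0.14206566  0.02951237] [-8.97706382e-04  2.59589103e-02  9.99662601e-01  1.15596345e-04] [-4.98433016  0.39773741 -1.2232668 ] [ 0.09513047  0.87353226 -0.01850544]
```

View pics/z15.png

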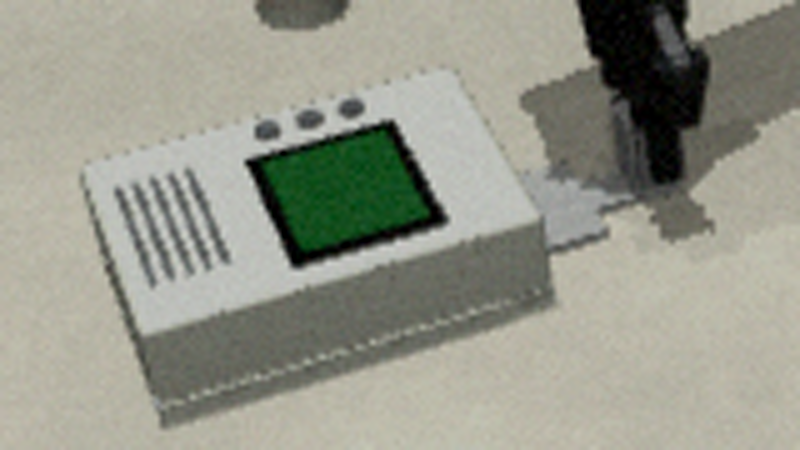

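play_rows(targets=[0,0,0.05,0,0,0,0,0])

```text
t: 16.47
ee_pos: [0.5299, -0.1421, 0.0299]
ee_rot: [-0.001, 0.026, 1.0, 0.0]
ft_force: [-4.9, 0.3, -3.5]
width: 0.0233
```

play_rows(targets=[0.1,-0.005,0.05,0,0,0,0,0])

```text
t: 16.63
ee_pos: [0.5306, -0.1422, 0.0303]
ee_rot: [-0.001, 0.026, 1.0, 0.0]
ft_force: [-4.6, 0.5, -4.0]
width: 0.023
```

play_rows(targets=[0.1,-0.005,0,0,0,0,0,0])

```text
t: 16.8
ee_pos: [0.5315, -0.1422, 0.0303]
ee_rot: [-0.001, 0.026, 1.0, 0.0]
ft_force: [-5.0, -0.0, -3.3]
width: 0.0234
```

play_rows(targets=[0.1,-0.005,0.02,0,0,0,0,0])

```text
t: 16.97
ee_pos: [0.5323, -0.1422, 0.0304]
ee_rot: [-0.002, 0.026, 1.0, 0.0]
ft_force: [-5.5, -0.7, -3.9]
width: 0.0233
```

play_rows(targets=[0.1,-0.005,0,0,0,0,0,0])

```text
t: 17.13
ee_pos: [0.5331, -0.1422, 0.0303]
ee_rot: [-0.002, 0.026, 1.0, 0.0]
ft_force: [-6.5, -0.2, -3.1]
width: 0.0235
```

play_rows(targets=[0.08,-0.004,0,0,0,0,0,0])

```text
t: 17.3
ee_pos: [0.5337, -0.1423, 0.0303]
ee_rot: [-0.002, 0.026, 1.0, 0.0]
ft_force: [-6.6, 0.1, -3.4]
width: 0.0233
```

Run:
```python
from h import *
a=ctrl.sense();print(a['t'],a['ee_pos'],a['ee_rot'],a['ft_force'],a['torque'])
```

```text
17.3 [ 0.53368161 -0.142268    0.03029655] [-1.92967747e-03  2.60080273e-02  9.99659855e-01  1.82343531e-04] [-6.57036252  0.05903446 -3.40789876] [ 0.10037668  1.65305371 -0.01191344]
```

play_rows(targets=[0,0,-0.04,0,0,0,-0.04,0,0,0,0,0])

```text
t: 17.55
ee_pos: [0.534, -0.1423, 0.0297]
ee_rot: [-0.002, 0.026, 1.0, 0.0]
ft_force: [-7.8, 0.8, -0.4]
width: 0.0233
```

play_rows(targets=[-0.08,0.004,0,0,0,0,0,0])

```text
t: 17.72
ee_pos: [0.534, -0.1423, 0.0299]
ee_rot: [-0.001, 0.026, 1.0, 0.0]
ft_force: [-5.2, -0.1, -3.0]
width: 0.0233
```

play_rows(targets=[-0.08,0.004,-0.04,0,0,0,0,0])

```text
t: 17.88
ee_pos: [0.534, -0.1423, 0.0297]
ee_rot: [0.0, 0.026, 1.0, 0.0]
ft_force: [-4.7, -0.2, -3.1]
width: 0.0235
```

play_rows(targets=[0,0,0,0,0,0,0,0])

```text
t: 18.05
ee_pos: [0.534, -0.1423, 0.0298]
ee_rot: [0.0, 0.026, 1.0, 0.0]
ft_force: [-4.0, -0.6, -2.8]
width: 0.0235
```

play_rows(targets=[-0.04,0.002,-0.04,0,0,0,0,0], squeeze=30)

```text
t: 18.22
ee_pos: [0.5339, -0.1423, 0.0295]
ee_rot: [0.0, 0.026, 1.0, -0.0]
ft_force: [-3.0, -0.8, -1.2]
width: 0.0237
```

play_rows(targets=[0,0,0,0,0,0,0,0,0,0,0,0,0,0,0,0], claw=0.6)

```text
t: 18.55
ee_pos: [0.5348, -0.1424, 0.03]
ee_rot: [0.001, 0.026, 1.0, -0.0]
ft_force: [0.1, 0.0, 0.5]
width: 0.0338
```

play_rows(targets=[0,0,0,0,0,0,0,0,0,0,0,0,0,0,0,0], claw=0.3)

```text
t: 18.88
ee_pos: [0.5336, -0.1423, 0.0294]
ee_rot: [0.0, 0.026, 1.0, -0.0]
ft_force: [0.5, -0.8, -0.0]
width: 0.0598
```

Run:
```python
from h import *
s=snap('scene','scene8');a=ctrl.sense();print(a['t'],a['ee_pos'],a['ee_rot'],a['ft_force'],a['width'])
a=cv2.imread('pics/scene8.png')[180:270,80:240].astype(float)
a=np.clip((a-20)*1.8,0,255).astype('uint8')
cv2.imwrite('pics/z16.png',cv2.resize(a,None,fx=5,fy=5,interpolation=cv2.INTER_CUBIC))
```

```text
18.9333 [ 0.53353624 -0.14228866  0.02938619] [6.55876776e-05 2.59420225e-02 9.99663447e-01 1.63031762e-05] [ 0.00487285 -0.53144731  0.0890192 ] 0.059739243684702285
```

View pics/z16.png

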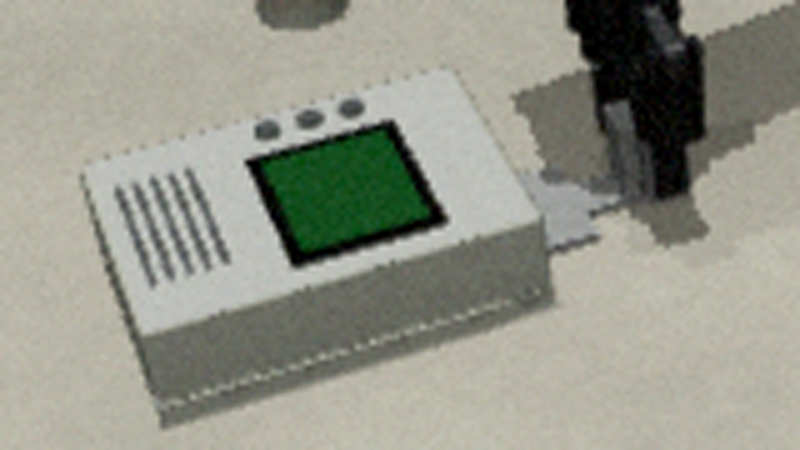

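play_rows(targets=[0,0,0.5,0,0,0,1.5,0,0,0,2.5,0,0,0,2.5,0,0,0,2.5,0,0,0,2.5,0,0,0,2.5,0,0,0,2.5,0], claw=0)

```text
t: 19.6
ee_pos: [0.5332, -0.1423, 0.201]
ee_rot: [0.0, 0.026, 1.0, -0.0]
ft_force: [0.2, -0.9, -0.4]
width: 0.0855
```

play_rows(targets=[-1.5,2,0,0,-1.5,3,0,0,-1,3,0,0,0,3,0,0,0,3,0,0,0,3,0,0,0,3,0,0,0,0,0,0])

```text
t: 20.27
ee_pos: [0.4932, 0.0647, 0.2]
ee_rot: [0.0, 0.022, 1.0, 0.002]
ft_force: [0.0, 0.8, 0.6]
width: 0.0854
```

Run:
```python
from h import *
snap('scene','scene9');snap('top','top9');a=ctrl.sense();print(a['t'],a['ee_pos'],a['ft_force'],a['width'])
a=cv2.imread('pics/scene9.png')[180:340,80:310].astype(float)
a=np.clip((a-20)*1.8,0,255).astype('uint8')
cv2.imwrite('pics/z17.png',cv2.resize(a,None,fx=3.4,fy=3.4,interpolation=cv2.INTER_CUBIC))
a=cv2.imread('pics/top9.png')[80:220,190:390].astype(float)
a=np.clip((a-20)*1.8,0,255).astype('uint8')
cv2.imwrite('pics/z18.png',cv2.resize(a,None,fx=4,fy=4,interpolation=cv2.INTER_CUBIC))
```

```text
20.3667 [0.49333906 0.05889507 0.19967945] [ 0.787619   -0.90161473 -0.21242885] 0.08541505590070929
```

View pics/z17.png

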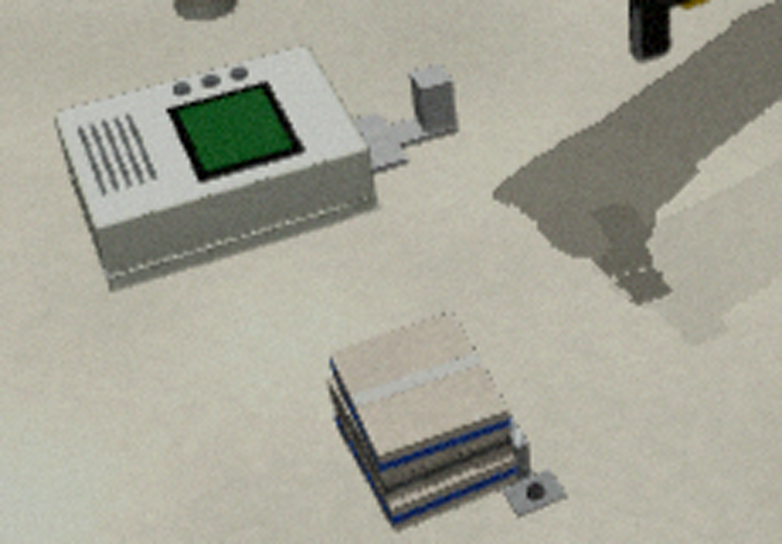

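View pics/z18.png

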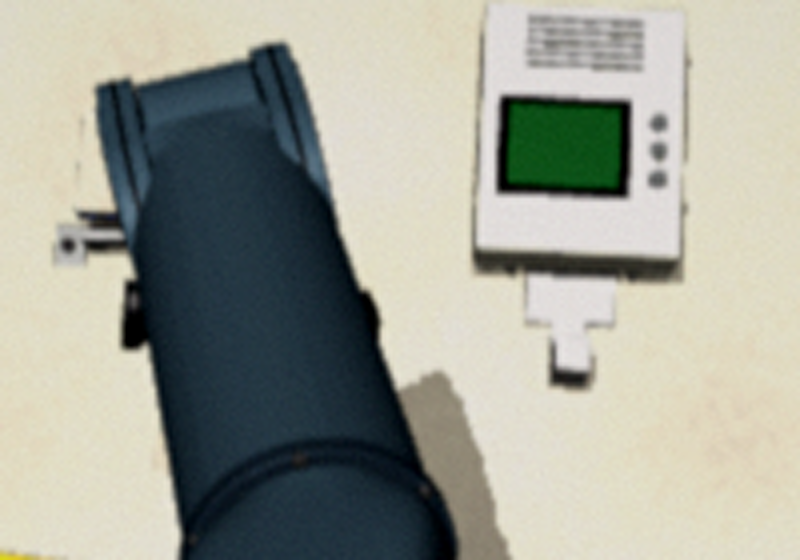

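Run:
```python
from h import *
t=load('top9')
print(np.round(np.mean([onz(t,*zz(U,V,4,190,80),.046) for U,V in((556,334),(592,334),(588,373),(553,371))],0)*1000,1))
a=ctrl.sense();print(a['t'],np.abs(a['joint_vel']).max())
print(ctrl.sign_off())
```

```text
[ 535.5 -142.8   46. ]
20.3667 0.038491255211683034
the job is handed in; nothing more can be done
None
```

The carrier is out from under the cartons and pressed home in the white reader, and the job was handed in at 20.4 s. There was one slip: I pushed too hard when the carrier first met the plunger, details below.

- **Gate:** I drew the carrier straight out. The wrist force was mostly 5–7 N, with a single reading of 11.8 N just before the cartons dropped off the plate. That figure includes bench drag. Sideways force was mostly under 1 N (1.6 N at the start of the pull), so I don't expect the gate limit was passed. The last picture shows the three cartons in a neat stack behind the gate.
- **Reader:** The plate touched the right-hand lead-in lightly (about 3–4.5 N), so I moved it 2 mm sideways, and it then slid in freely.
- **Too hard at the plunger:** I met the plunger about 57 mm in. I had queued several moves without checking each one, and the wrist force reached 20.7 N with 19 N of it pressing the carrier onto the bench. The carrier had not moved, and I estimate about half of that force went into bench friction. So the carrier-to-reader force was probably near 10 N, but I can't rule out that it passed 18 N.
- **Pressed home:** I backed off, took the weight off the carrier and pushed again. The force rose gently from about 5 to 6.6 N, and the plunger travel was about 4.1 mm by the arm's position. I then relaxed the push and let go.
- **Last checks:** After release, the grip block measured at (535.5, -142.8) mm in the top picture, against (534, -142.3) mm by the arm. That is within measuring error, so it did not spring back. The gripper was open at 0.20 m height, clear of everything. The arm never went near the rack, bottle or cup.

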